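# Load a swing-out rotor in balance

## Robot

A 6-joint arm with a two-finger parallel gripper is mounted at the origin on a cart in front of the work surface, level with it; the furniture and walls round the work are solid. World frame = base frame: x ahead of the robot, y to its left, z up, the work surface at z = 0. Lengths are in m, angles in rad, forces in N, time in s.
With the tool pointing down it reaches from about 0.425 to 0.95 m from the base axis. Payload 3.5 kg.
Tool frame: the origin (TCP) lies between the finger pads; the fingertips stand 22 mm ahead of it and the grasp point (between the pads) lies 3 mm ahead of it (ctrl.nose_length is the z of the fingertips in the tool frame, in m); z points along the fingers, y is the line along which they close (so a half turn about z gives the same grasp; the last joint's range is limited). The gripper opens to 85 mm and grips with 20 to 120 N. Pads are 22 mm wide; open, the fingers measure 114 mm over their backs; the gripper's body (76 mm by 85 mm) begins 54 mm behind the grasp point. The pads swing forward as they close: fully open they stand 13 mm farther back than shut.
Start: joints at [0.967, 0.286, 1.577, -0, 1.279, -0.15], TCP at [0.296, 0.607, 0.253] pointing down, gripper open.
Joint ranges: [-2.77, 2.77], [-0.9, 2.22], [0.21, 2.48], [-1.53, 4.67], [0.24, 2.81], [-2.84, 2.84]. Speed limits (rad/s): [2.79, 2.79, 3.14, 3.14, 3.14, 3.14].

## Interface

Orientations are given as a unit quaternion [x, y, z, w].
In Python, from plant import ctrl gives the robot as it stands. The module is installed in compiled form; this text tells all that it offers.
- The arm moves only by the tool send_rows, never from a script. Its argument "rows" is text: rows parted by semicolons, each of 7 numbers parted by spaces: the turn, a rotation vector about the tool's x, y, z in a scale on which 1.0 is 180 degrees, then the shift along the tool's x, y, z in a scale on which 1.0 is 0.5 m, then the opening, from -1 (shut) to 1 (fully open). A call has 1 to 8 rows; each row is the pose to reach, as a shift and turn from the pose commanded when the call began, along the tool's axes at that moment; what a row does not reach only later rows make up. A row lasts 1/8 s, in which the tool goes at most 62.5 mm and 10.7 degrees, less where a joint would pass 70% of its speed; a pose out of reach is approached as far as the arm can. No shift or turn number may pass 1 either way. A call with a gripper value outside its range is refused whole. The fingers move at their own pace and stop on an object; "grip_force" is the grip in N (left out, the last holds). Time passes only in rows, so rows that repeat a pose let the fingers close. It gives the time, the measured TCP pose, the force, the opening and the grip force at its end, in the units of the state.
- ctrl.get_state(): the state, without advancing time (a new reading comes with each control period).
- ctrl.read_camera(name): name is "side" or "top"; returns a dict with "color" (480x640x3 uint8, red, green, blue), "fx", "fy", "cx", "cy" (pixels), "D" ([k1, k2, p1, p2, k3] as OpenCV has them; the pictures are not rectified), "extrinsics" (4x4, takes a point from world to camera coordinates). Camera axes: x right, y down, z forward; pixel columns grow to the right and rows downward; lengths in m; the calibration is good to about 2 mm. A picture is of the moment at which its call begins. There is no depth.
- ctrl.sign_off(): hands the job in; it is judged then, once.
Trained networks look in a picture, given as the dict that the camera call returned (one of the last four; its "shot" number tells which), for a name from the list of things; names that differ only in an ending like _2 or _b are one class to them, and where a whole thing is asked for, a point or a joint stands for the part that bears it (a point fixed in the world has none). Each returns a list of dicts, best first, with "p" (0 to 1); they miss things now and then, are a little off and sometimes report something else, mostly with a low value. They report only what shows in the picture. A call takes as long as a camera call. They do not tell look-alikes from the thing itself.
- ctrl.look_for(picture, target): "position" ([x, y, z] in m, in the coordinates of the camera as it stood for that picture, good to about 4 mm: the middle of the surface that is visible of it).
The state is a dict: "time": time; "qpos": joint angles; "dq": joint speeds; "joint_efforts": joint torques, N m; "eef_pos": TCP position; "tcp_rot": TCP orientation; "contact_force": force on the tool from outside, world axes, zero at the start; "wrist_torque": the same for the moment, N m; "opening": opening from 0.0 (shut) to 1.0 (fully open); "finger_force": force on a finger pad.
Only numpy, scipy, OpenCV 4.12 (cv2) and the standard library are available. Lean on these libraries where they do the work, as an engineer would, in place of code of your own. Each camera call takes 0.05 s, during which the arm holds its last target. There are 200 camera calls.

## Task

Load the four-bucket rotor so that it will run in balance. One bottle is already in a bucket and stays where it is: stand the other bottle in the bucket directly opposite it, put one grey sleeve into each of the two remaining buckets, and stand one of the two tall capped tubes in each sleeve. Keep bottles and tubes upright, let everything come to rest on the floor of its place; the short tube is not part of this run.

Things in the scene. Friction and masses are not known exactly. Their poses are not given: they have to be found in the camera images.
- bucket_1: round steel rotor bucket, open upward, 86 mm high, bore 64 mm flaring to 78 mm at the rim (88 mm outside). Origin: centre of its underside, 10 mm above the table; inner floor 6 mm above the origin, rim at z = 0.096. Fixed. The four lie on a 95 mm circle round the hub: the one straight across is 190 mm away, neighbours 134 mm. Rotor arms and hub knob stay below z = 0.105.
- bucket_2: round steel rotor bucket, open upward, 86 mm high, bore 64 mm flaring to 78 mm at the rim (88 mm outside). Origin: centre of its underside, 10 mm above the table; inner floor 6 mm above the origin, rim at z = 0.096. Fixed. The four lie on a 95 mm circle round the hub: the one straight across is 190 mm away, neighbours 134 mm. Rotor arms and hub knob stay below z = 0.105.
- bucket_3: round steel rotor bucket, open upward, 86 mm high, bore 64 mm flaring to 78 mm at the rim (88 mm outside). Origin: centre of its underside, 10 mm above the table; inner floor 6 mm above the origin, rim at z = 0.096. Fixed. The four lie on a 95 mm circle round the hub: the one straight across is 190 mm away, neighbours 134 mm. Rotor arms and hub knob stay below z = 0.105.
- bucket_4: round steel rotor bucket, open upward, 86 mm high, bore 64 mm flaring to 78 mm at the rim (88 mm outside). Origin: centre of its underside, 10 mm above the table; inner floor 6 mm above the origin, rim at z = 0.096. Fixed. The four lie on a 95 mm circle round the hub: the one straight across is 190 mm away, neighbours 134 mm. Rotor arms and hub knob stay below z = 0.105.
- bottle_loaded: milky white bottle, 122 mm high: body 56 mm wide up to 72 mm, neck 36 mm, white ribbed cap 42 mm wide from 94 mm to the top (grip it). 0.25 kg. Origin: centre of the underside, z up. At the start it already stands in one of the buckets; leave it there.
- bottle: milky white bottle, 122 mm high: body 56 mm wide up to 72 mm, neck 36 mm, white ribbed cap 42 mm wide from 94 mm to the top (grip it). 0.25 kg. Origin: centre of the underside, z up. It is the twin of the loaded one and at the start stands in a shallow tray (floor z = 0.012, walls to 0.022) with the rack and the sleeves.
- sleeve_1: (the two are alike) grey plastic adapter sleeve, 118 mm high: round foot 56 mm wide and 36 mm high, then a straight collar 48 mm wide to the top (grip it there). Open bore 32 mm wide, its floor 36 mm above the underside. 0.12 kg. Origin: centre of the underside, z up. Fits any bucket and stands 38 mm out of it. Starts upright in a shallow tray (floor z = 0.012).
- sleeve_2: (the two are alike) grey plastic adapter sleeve, 118 mm high: round foot 56 mm wide and 36 mm high, then a straight collar 48 mm wide to the top (grip it there). Open bore 32 mm wide, its floor 36 mm above the underside. 0.12 kg. Origin: centre of the underside, z up. Fits any bucket and stands 38 mm out of it. Starts upright in a shallow tray (floor z = 0.012).
- tube_1: (the two are alike) tall tube, 118 mm: body 28 mm, conical tip 10 mm wide, grey cap 35 mm wide from 94 mm up (grip it). 0.06 kg. Origin: bottom of the tip, z up. Starts in a white rack (62 x 185 mm, top z = 0.072): 3 holes 50 mm deep, 55 mm apart, in a row along the tube's own y; grip along its x, lift 60 mm straight up. It may lean 3 degrees. The third hole holds a short tube.
- tube_2: (the two are alike) tall tube, 118 mm: body 28 mm, conical tip 10 mm wide, grey cap 35 mm wide from 94 mm up (grip it). 0.06 kg. Origin: bottom of the tip, z up. Starts in the same rack as the other: row of holes 50 mm deep along the tube's own y, neighbours 55 mm apart; grip along its x. In a sleeve the tip rests on the floor of the bore and the cap stands clear, 12 mm above the collar.
Things that resemble listed ones, but are neither listed nor needed, are in the scene too. What is shaped like the sleeve_1 but turquoise is not meant. What is shaped like the tube_1 but orange is not meant.

How it is judged:
By the outcome, as a careful person would: the job done as asked, in the order asked, and still so for the second after the job is handed in, with the robot touching nothing.
It also fails if it takes over 128 s, if anything falls off the work surface, if the arm or the gripper's body presses on something with over 40 N, if the wrist force passes 120 N, or if a joint passes its speed limit or range.

## Working session

There is one attempt and no reset: what is moved stays moved. The work goes in short steps, Python scripts to look and compute and a tool call to move; the robot and the scene stay as the last step left them, time stands still between calls to the robot, and variables do not carry over. Pictures are saved under pics/ and viewed, at most 14 in all, crops included, and the job is handed in when it is done.

Besides the shell and the picture viewer there is one more tool, called after "Call:" as name(argument=value, ...) on one line, values as JSON. send_rows: Moves the arm, as the interface text tells. Its arguments: {"type":"object","properties":{"rows":{"type":"string"},"grip_force":{"type":"number"}},"required":["rows"]}

```bash
ls; mkdir -p pics
cat > h.py <<'E'
import numpy as np, cv2
from plant import ctrl
def cam(n):
    p=ctrl.read_camera(n); return p
def K(p): return np.array([[p['fx'],0,p['cx']],[0,p['fy'],p['cy']],[0,0,1.]])
def w(p,c):
    E=np.array(p['extrinsics']); return E[:3,:3].T@(np.array(c)-E[:3,3])
def pix(p,X):
    E=np.array(p['extrinsics']); X=np.atleast_2d(X).astype(float)
    return cv2.projectPoints(X,cv2.Rodrigues(E[:3,:3])[0],E[:3,3],K(p),np.array(p['D'],float))[0][:,0]
def ray(p,uv):
    E=np.array(p['extrinsics']); n=cv2.undistortPoints(np.array([[uv]],float),K(p),np.array(p['D'],float))[0,0]
    d=E[:3,:3].T@np.array([n[0],n[1],1]); return -E[:3,:3].T@E[:3,3], d
def onz(p,uv,z):
    o,d=ray(p,uv); return o+d*(z-o[2])/d[2]
def tri(p1,a,p2,b):
    o1,d1=ray(p1,a);o2,d2=ray(p2,b); s=np.linalg.lstsq(np.stack([d1,-d2],1),o2-o1,rcond=None)[0]
    A=o1+d1*s[0];B=o2+d2*s[1]; return (A+B)/2,np.linalg.norm(A-B)
def save(p,n): cv2.imwrite('pics/'+n,cv2.cvtColor(p['color'],cv2.COLOR_RGB2BGR))
E
python3 - <<'E'
from h import *
np.set_printoptions(precision=3,suppress=True)
s=ctrl.get_state(); print(s, ctrl.nose_length)
for n in('top','side'):
    p=cam(n); save(p,n+'0.png'); E=np.array(p['extrinsics']); print(n,p['fx'],p['cx'],p['cy'],p['D'],-E[:3,:3].T@E[:3,3],E[:3,:3])
    for t in('bucket_1','bottle','sleeve_1','tube_1'):
        for r in ctrl.look_for(p,t): X=w(p,r['position']); print(t,X,round(r['p'],2),pix(p,X)[0].round())
E
```

```text
pics
{'time': 0.0, 'qpos': array([ 0.967,  0.287,  1.578,  0.   ,  1.279, -0.15 ]), 'dq': array([-0.001,  0.001,  0.   , -0.   , -0.001, -0.001]), 'joint_efforts': array([ -0.   , -40.597, -29.263,  -0.   ,   0.006,  -0.   ]), 'eef_pos': array([0.296, 0.606, 0.252]), 'tcp_rot': array([ 0.225,  0.974, -0.001, -0.   ]), 'contact_force': array([-0.279, -0.089,  0.505]), 'wrist_torque': array([ 0.042, -0.026,  0.014]), 'finger_force': 0.0, 'opening': 0.9975595376932893} 0.022
top 526.5660961258556 324.1623563379611 239.62145855022342 [-0.007  0.     0.     0.     0.   ] [0.473 0.01  1.152] [[-0.006 -1.    -0.012]
 [-0.997  0.007 -0.082]
 [ 0.082  0.011 -0.997]]
bucket_1 [0.434 0.212 0.062] 0.84 [233. 302.]
bucket_1 [0.546 0.294 0.06 ] 0.83 [194. 248.]
bucket_1 [0.522 0.104 0.061] 0.78 [285. 260.]
bucket_1 [0.627 0.171 0.089] 0.61 [251. 207.]
bottle [ 0.54  -0.313  0.107] 0.94 [493. 248.]
sleeve_1 [ 0.559 -0.203  0.09 ] 0.93 [436. 240.]
sleeve_1 [ 0.516 -0.1    0.1  ] 0.81 [385. 261.]
sleeve_1 [0.404 0.046 0.088] 0.77 [313. 318.]
tube_1 [ 0.438 -0.262  0.139] 0.78 [473. 300.]
tube_1 [ 0.424 -0.155  0.141] 0.75 [418. 308.]
tube_1 [0.751 0.069 0.12 ] 0.6 [300. 144.]
side 465.74173233514983 322.76985819519007 239.52791872156988 [-0.095  0.     0.     0.     0.   ] [ 0.04  -0.703  0.569] [[ 0.801 -0.599 -0.017]
 [-0.323 -0.408 -0.854]
 [ 0.504  0.689 -0.52 ]]
bucket_1 [0.616 0.152 0.076] 0.85 [306. 193.]
bucket_1 [0.539 0.286 0.084] 0.78 [251. 181.]
bucket_1 [0.51  0.075 0.067] 0.63 [286. 221.]
bottle [ 0.525 -0.336  0.087] 0.73 [432. 304.]
sleeve_1 [ 0.499 -0.109  0.086] 0.88 [334. 251.]
sleeve_1 [0.391 0.03  0.07 ] 0.75 [249. 246.]
sleeve_1 [ 0.54  -0.222  0.084] 0.66 [390. 270.]
tube_1 [ 0.41  -0.166  0.117] 0.97 [312. 267.]
tube_1 [0.746 0.063 0.076] 0.82 [370. 191.]
tube_1 [ 0.432 -0.274  0.118] 0.77 [364. 292.]
```

View pics/top0.png

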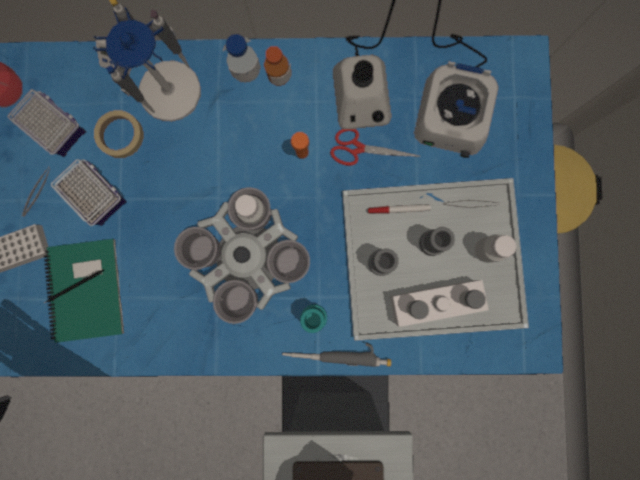

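View pics/side0.png

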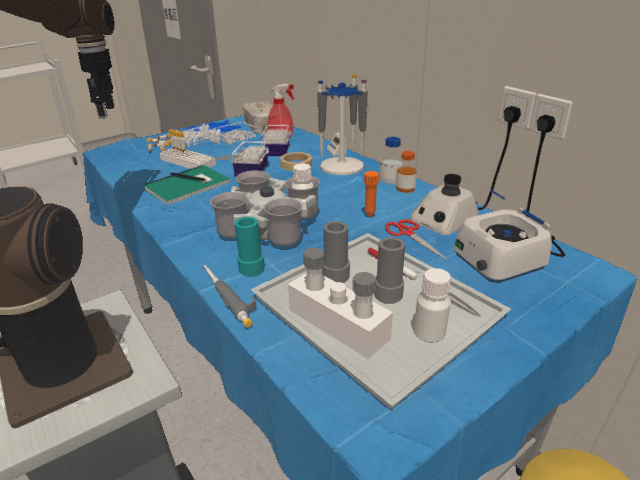

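The loaded bottle is at top (248,207). The bottle to move is at (503,247). The grey sleeves are at (383,261) and (436,241), and the grey-capped tubes at (415,307) and (472,296). Possible mix-ups:
- turquoise sleeve at (313,318)
- orange tube at (300,145)
- short white-capped tube at (442,303)
- orange and blue-cap bottles at (277,65) and (241,57)

My choices are the grey sleeves, the grey-capped tubes and the white-capped bottle in the tray. I'll check them in close crops with the model outlines drawn over.

```bash
cat >> h.py <<'E'
def circ(c,r,z): 
    a=np.linspace(0,2*np.pi,60); return np.stack([c[0]+r*np.cos(a),c[1]+r*np.sin(a),np.full(60,z)],1)
def overlay(p,items,box,s,name):
    x0,y0,x1,y1=box; im=cv2.cvtColor(p['color'],cv2.COLOR_RGB2BGR)[y0:y1,x0:x1]
    im=cv2.resize(im,None,fx=s,fy=s,interpolation=cv2.INTER_CUBIC); im=np.clip(im.astype(float)*1.5,0,255).astype(np.uint8)
    for c,r,z,col in items:
        q=((pix(p,circ(c,r,z))+.5-[x0,y0])*s).astype(int); cv2.polylines(im,[q],True,col,1)
    for u in range((x0//20+1)*20,x1,20): cv2.putText(im,str(u),(int((u-x0)*s),8),0,.3,(255,255,255),1); cv2.line(im,(int((u+.5-x0)*s),10),(int((u+.5-x0)*s),16),(255,255,255),1)
    for v in range((y0//20+1)*20,y1,20): cv2.putText(im,str(v),(0,int((v-y0)*s)),0,.3,(255,255,255),1); cv2.line(im,(18,int((v+.5-y0)*s)),(24,int((v+.5-y0)*s)),(255,255,255),1)
    cv2.imwrite('pics/'+name,im)
E
python3 - <<'E'
from h import *
np.set_printoptions(precision=4,suppress=True)
P={}
for n in('top','side'):
    p=P[n]=cam(n)
T=P['top'];G=(0,255,0);R=(0,0,255);Y=(0,255,255)
# rotor: square fit from the 4 detections
B=np.array([[.434,.212],[.546,.294],[.627,.171],[.522,.104]]);c=B.mean(0);d=B-c
a=np.mean([ (np.arctan2(v[1],v[0])-i*-np.pi/2+np.pi)%(2*np.pi)-np.pi for i,v in enumerate(d)])
print(c,np.linalg.norm(d,axis=1),[np.degrees(np.arctan2(v[1],v[0])) for v in d])
it=[(b,.044,.096,G) for b in B]
top={'bo':((503,246),.134,.021),'s1':((383.,259),.130,.024),'s2':((436,239),.130,.024),'t1':((417,307),.140,.0175),'t2':((474,297),.140,.0175)}
for k,(uv,z,r) in top.items():
    X=onz(T,uv,z); print(k,X,pix(P['side'],X)[0]); it.append((X[:2],r,z,R if k[0]!='t' else Y))
it.append((onz(T,(245,205),.138)[:2],.021,.138,R))
overlay(T,it,(165,180,525,330),2.22,'top1.png'); overlay(P['side'],it,(200,155,470,350),2.95,'side1.png')
E
```

```text
[0.5323 0.1953] [0.0997 0.0997 0.0978 0.0918] [np.float64(170.32503463813805), np.float64(82.07307331731037), np.float64(-14.355931418581745), np.float64(-96.40909824247)]
bo [ 0.5417 -0.3234  0.134 ] [436.4557 273.3503]
s1 [ 0.5184 -0.0919  0.13  ] [335.8037 224.221 ]
s2 [ 0.5566 -0.1953  0.13  ] [387.8134 239.8427]
t1 [ 0.4261 -0.1541  0.14  ] [315.8093 249.7049]
t2 [ 0.4443 -0.263   0.14  ] [365.9498 275.1084]
```

View pics/top1.png

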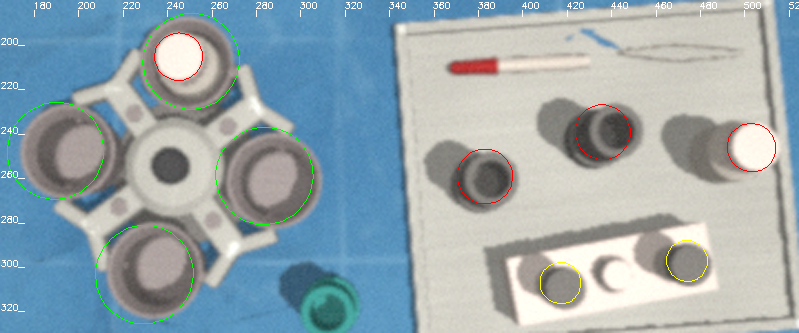

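View pics/side1.png

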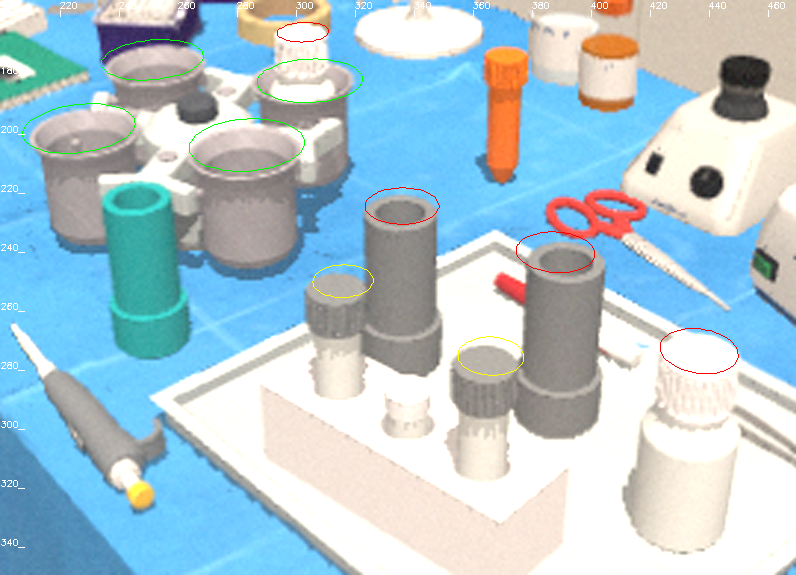

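The crops confirm the choices. The grey sleeves are at side (336,226) and (392,243), the grey-capped tubes at (315,253) and (364,279), and the bottle at (436,275). The turquoise sleeve and the orange and short tubes are excluded. I'll refine the positions by fitting the circles to the edges in both views.

```bash
cat >> h.py <<'E'
from scipy.optimize import minimize
from scipy.ndimage import map_coordinates
def grad(p):
    g=cv2.GaussianBlur(p['color'].astype(np.float32),(0,0),1.0)
    return np.sqrt(sum((cv2.Sobel(g[...,i],5,1,0)**2+cv2.Sobel(g[...,i],5,0,1)**2) for i in range(3)))
def sc(p,g,pts):
    q=pix(p,pts); v=map_coordinates(g,[q[:,1],q[:,0]],order=1); return np.mean(np.minimum(v,np.percentile(g,97)))/np.percentile(g,97)
def fit(views,x0,r,span=.012,zspan=.004):
    # views: list of (pic,grad); x0 3-vector; returns xyz
    f=lambda X:-sum(sc(p,g,circ(X[:2],r,X[2])) for p,g in views)
    best=None;rng=np.random.default_rng(0)
    C=[np.array(x0)+rng.uniform(-1,1,3)*[span,span,zspan] for _ in range(400)]
    C=sorted(C,key=f)[:6]
    R=[minimize(f,c,method='Nelder-Mead',options=dict(initial_simplex=c+np.vstack([np.zeros(3),np.diag([.003,.003,.003*(zspan>0)+1e-9])]),xatol=1e-5,fatol=1e-5)) for c in C]
    b=min(R,key=lambda r:r.fun); return b.x,-b.fun
def rotor(x,z=.096): return [np.array([x[0]+.095*np.cos(x[2]+i*np.pi/2),x[1]+.095*np.sin(x[2]+i*np.pi/2),z]) for i in range(4)]
def fitrotor(views,x0):
    f=lambda x:-sum(sc(p,g,circ(b[:2],r,x[3])) for p,g in views for b in rotor(x,x[3]) for r in(.044,.039))
    rng=np.random.default_rng(0); C=sorted([np.array(x0)+rng.uniform(-1,1,4)*[.015,.015,.2,.006] for _ in range(500)],key=f)[:6]
    b=min([minimize(f,c,method='Nelder-Mead',options=dict(initial_simplex=c+np.vstack([np.zeros(4),np.diag([.003,.003,.03,.003])]))) for c in C],key=lambda r:r.fun); return b.x,-b.fun
E
cat > m.py <<'E'
from h import *
np.set_printoptions(precision=4,suppress=True)
T=cam('top');S=cam('side'); V=[(T,grad(T)),(S,grad(S))]
G=(0,255,0);R=(0,0,255);Y=(0,255,255);it=[]
x,s=fitrotor(V,[.527,.19,-.2,.096]);print('rotor',x,s); xt,s=fitrotor(V[:1],x);print('top only',xt,s)
for b in rotor(x,x[3]): print(b); it+= [(b,.044,b[2],G),(b,.039,b[2],G)]
for k,X,r in [('bo',[.54,-.322,.134],.021),('s1',[.515,-.096,.130],.024),('s2',[.554,-.2,.13],.024),('t1',[.424,-.156,.140],.0175),('t2',[.44,-.263,.14],.0175),('bl',[.627,.175,.138],.021)]:
    a,q=fit(V,X,r,zspan=.008); b,_=fit(V[:1],X,r,zspan=0); c,_=fit(V[1:],X,r,zspan=0); print(k,a,round(q,2),'top',b,'side',c); it.append((a,r,a[2],Y if k[0]=='t' else R))
overlay(T,it,(165,180,525,330),2.22,'top2.png'); overlay(S,it,(200,155,470,350),2.95,'side2.png')
a=cv2.imread('pics/top2.png');b=cv2.imread('pics/side2.png'); h=b.shape[0]
b=cv2.resize(b,None,fx=.65*0+.9,fy=.9);
E
python3 m.py
```

```text
rotor [ 0.5308  0.1894 -0.1475  0.0944] 8.248995780944824
top only [ 0.5311  0.1889 -0.1496  0.0963] 3.9900388717651367
[0.6248 0.1755 0.0944]
[0.5448 0.2834 0.0944]
[0.4368 0.2034 0.0944]
[0.5168 0.0955 0.0944]
bo [ 0.5421 -0.3263  0.132 ] 1.71 top [ 0.5425 -0.3263  0.134 ] side [ 0.5392 -0.3276  0.134 ]
s1 [ 0.5137 -0.0972  0.1282] 1.36 top [ 0.5159 -0.0978  0.13  ] side [ 0.5114 -0.0994  0.13  ]
s2 [ 0.5567 -0.205   0.1397] 1.34 top [ 0.5575 -0.2071  0.13  ] side [ 0.5515 -0.2083  0.13  ]
t1 [ 0.4194 -0.1577  0.1389] 1.42 top [ 0.4212 -0.1597  0.14  ] side [ 0.4176 -0.1586  0.14  ]
t2 [ 0.4385 -0.2662  0.1391] 1.56 top [ 0.4402 -0.2666  0.14  ] side [ 0.4366 -0.2668  0.14  ]
bl [0.626  0.1766 0.1354] 1.97 top [0.6261 0.1762 0.138 ] side [0.6192 0.1725 0.138 ]
```

View pics/top2.png

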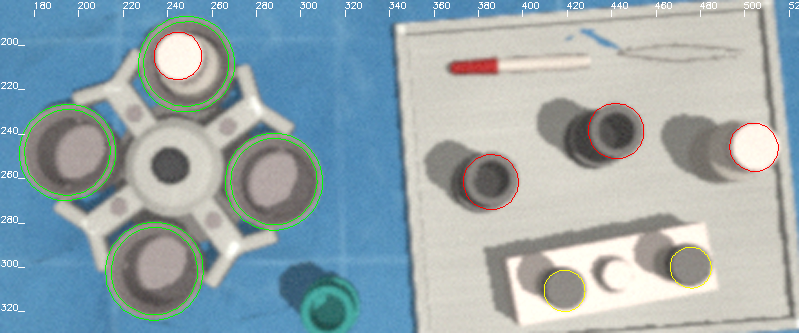

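View pics/side2.png

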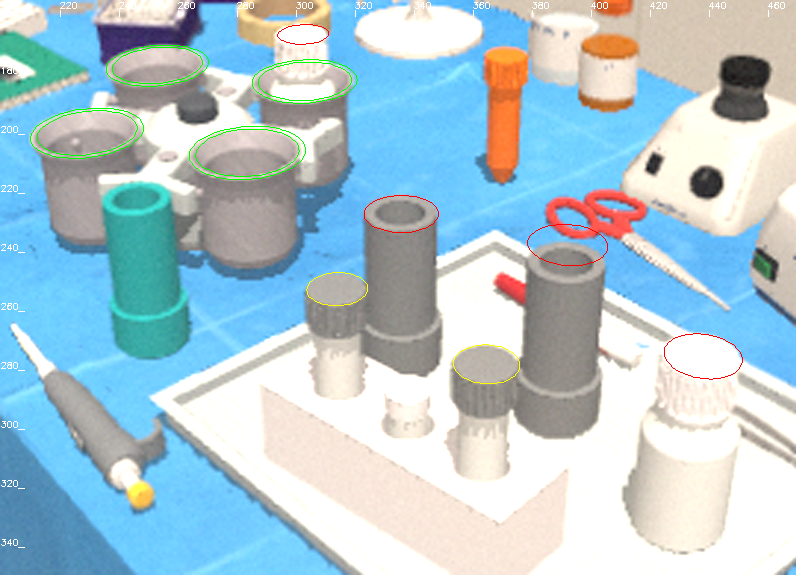

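```bash
cat > go.py <<'E'
# usage: go.py x y z psi_deg : turn and shift (tool axes) from the present pose
import sys,numpy as np
from scipy.spatial.transform import Rotation as Ro
from plant import ctrl
s=ctrl.get_state(); x,y,z,psi=map(float,sys.argv[1:5]); c,sn=np.cos(np.radians(psi)),np.sin(np.radians(psi))
Rt=np.array([[-sn,c,0],[c,sn,0],[0,0,-1.]]); R0=Ro.from_quat(s['tcp_rot'])
print('turn',(R0.inv()*Ro.from_matrix(Rt)).as_rotvec(degrees=True).round(1),'shift mm',(R0.inv().apply(np.array([x,y,z])-s['eef_pos'])*1000).round(1))
E
python3 go.py .5 .15 .3 0
```

```text
turn [ 0. -0. 64.] shift mm [-383.7 -321.   -46.6]
```

Careful with the scale: shifts go in shares of 0.5 m and turns go in shares of 180 degrees. That gives: -384 mm is -0.768, -321 mm is -0.642, 64 degrees is 0.3556.

Call:
send_rows(rows="0 0 0.0444 -0.096 -0.08 -0.012 1;0 0 0.0889 -0.192 -0.16 -0.024 1;0 0 0.1333 -0.288 -0.24 -0.036 1;0 0 0.1778 -0.384 -0.32 -0.048 1;0 0 0.2222 -0.48 -0.4 -0.058 1;0 0 0.2667 -0.576 -0.482 -0.07 1;0 0 0.3111 -0.672 -0.562 -0.082 1;0 0 0.3556 -0.768 -0.642 -0.094 1", grip_force=40)

```text
time: 1.7
eef_pos: [0.4997, 0.1504, 0.3007]
tcp_rot: [0.709, 0.705, 0.001, 0.0]
contact_force: [0.6, 1.4, -0.0]
opening: 1.002
finger_force: 0.0
```

```bash
python3 go.py .541 -.327 .25 0; python3 -c "
from plant import ctrl;s=ctrl.get_state();print(s['eef_pos'],s['tcp_rot'],s['qpos'])"
```

```text
turn [ 0.1 -0.  -0.3] shift mm [-477.2   43.4   50.6]
[0.49970767 0.15040928 0.30071512] [7.08722329e-01 7.05487242e-01 5.37810057e-04 3.49805912e-04] [ 9.77323311e-02 -9.09273709e-02  1.89693860e+00  1.43191141e-04
  1.33430588e+00  1.02273980e-01]
```

To row units: -477 mm is -0.954, -420 mm is -0.84.

Call:
send_rows(rows="0 0 0 -0.12 0.01 0.012 1;0 0 0 -0.24 0.022 0.024 1;0 0 0 -0.36 0.032 0.036 1;0 0 0 -0.48 0.044 0.05 1;0 0 0 -0.6 0.054 0.062 1;0 0 0 -0.72 0.066 0.074 1;0 0 0 -0.84 0.076 0.088 1;0 0 0 -0.954 0.086 0.102 1")

```text
time: 2.7
eef_pos: [0.5421, -0.3269, 0.2491]
tcp_rot: [0.707, 0.707, 0.0, 0.0]
contact_force: [0.7, -0.5, 0.4]
opening: 0.999
finger_force: 0.0
```

```bash
python3 go.py .541 -.327 .124 0
```

```text
turn [ 0.  0. -0.] shift mm [ -0.   -1.2 125.1]
```

To row units: 125 mm is 0.25, 110 mm is 0.22.

Call:
send_rows(rows="0 0 0 0 -0.002 0.06 1;0 0 0 0 -0.002 0.12 1;0 0 0 0 -0.002 0.18 1;0 0 0 0 -0.002 0.22 1;0 0 0 0 -0.002 0.25 1;0 0 0 0 -0.002 0.25 0;0 0 0 0 -0.002 0.25 -1;0 0 0 0 -0.002 0.25 -1", grip_force=40)

```text
time: 3.7
eef_pos: [0.5419, -0.3254, 0.1258]
tcp_rot: [0.707, 0.707, 0.0, 0.001]
contact_force: [-0.1, 0.6, 2.9]
opening: 0.48
finger_force: 41.1
```

Call:
send_rows(rows="0 0 0 0 0 0 -1;0 0 0 0 0 0 -1;0 0 0 0 0 0 -1;0 0 0 0 0 0 -1")

```text
time: 4.2
eef_pos: [0.5419, -0.3254, 0.1258]
tcp_rot: [0.707, 0.707, 0.0, 0.001]
contact_force: [-1.6, -0.5, 5.7]
opening: 0.482
finger_force: 41.3
```

To row units: -170 mm is -0.34, -160 mm is -0.32.

Call:
send_rows(rows="0 0 0 0 0 -0.02 -1;0 0 0 0 0 -0.06 -1;0 0 0 0 0 -0.11 -1;0 0 0 0 0 -0.17 -1;0 0 0 0 0 -0.23 -1;0 0 0 0 0 -0.28 -1;0 0 0 0 0 -0.32 -1;0 0 0 0 0 -0.34 -1")

```text
time: 5.2
eef_pos: [0.5414, -0.3248, 0.2958]
tcp_rot: [0.707, 0.707, 0.0, 0.001]
contact_force: [0.4, 0.7, -2.1]
opening: 0.479
finger_force: 41.0
```

```bash
python3 go.py .436 .204 .29 0
cat > fz.py <<'E'
import sys
from h import *
np.set_printoptions(precision=4,suppress=True)
# fz.py r dz : fit circle of held object's top, dz above TCP
r,dz=map(float,sys.argv[1:3]); e=ctrl.get_state()['eef_pos']; T=cam('top');S=cam('side')
for p in(T,S): print(fit([(p,grad(p))],e+[0,0,dz],r,zspan=0)[0]-e)
E
```

```text
turn [0.1 0.1 0. ] shift mm [ 528.8 -105.4    5.1]
```

To row units: 325 mm is 0.65, 275 mm is 0.55.

Call:
send_rows(rows="0 0 0 0.03 -0.006 0 -1;0 0 0 0.08 -0.016 0 -1;0 0 0 0.16 -0.032 0 -1;0 0 0 0.25 -0.05 0 -1;0 0 0 0.35 -0.07 0 -1;0 0 0 0.45 -0.09 0 -1;0 0 0 0.55 -0.11 0 -1;0 0 0 0.65 -0.13 0 -1")

```text
time: 6.2
eef_pos: [0.4743, 0.0027, 0.2924]
tcp_rot: [0.707, 0.707, -0.001, -0.001]
contact_force: [1.0, -0.3, -2.7]
opening: 0.476
finger_force: 40.9
```

To row units: 203 mm is 0.406, 196 mm is 0.392.

Call:
send_rows(rows="0 0 0 0.096 -0.02 0.002 -1;0 0 0 0.184 -0.036 0.004 -1;0 0 0 0.26 -0.052 0.006 -1;0 0 0 0.32 -0.064 0.008 -1;0 0 0 0.364 -0.074 0.01 -1;0 0 0 0.392 -0.08 0.01 -1;0 0 0 0.406 -0.082 0.01 -1;0 0 0 0.406 -0.082 0.01 -1")

```text
time: 7.2
eef_pos: [0.435, 0.2033, 0.2888]
tcp_rot: [0.707, 0.707, -0.0, -0.0]
contact_force: [1.1, -0.5, -3.2]
opening: 0.477
finger_force: 41.0
```

```bash
python3 go.py .4365 .2035 .14 0
python3 - <<'E'
from h import *
G=(0,255,0)
T=cam('top');S=cam('side')
b=rotor([.531,.189,-.1485,.096]); it=[(c,r,.096,G) for c in b for r in(.039,.044)]
print(b)
overlay(T,it,(165,180,345,330),2.2,'a.png');overlay(S,it,(190,90,370,240),2.2,'b.png')
cv2.imwrite('pics/hold1.png',np.hstack([cv2.imread('pics/a.png'),cv2.imread('pics/b.png')]))
E
```

```text
turn [-0.  0.  0.] shift mm [  0.3   1.5 148.8]
[array([0.62495444, 0.17494429, 0.096     ]), array([0.54505571, 0.28295444, 0.096     ]), array([0.43704556, 0.20305571, 0.096     ]), array([0.51694429, 0.09504556, 0.096     ])]
```

View pics/hold1.png

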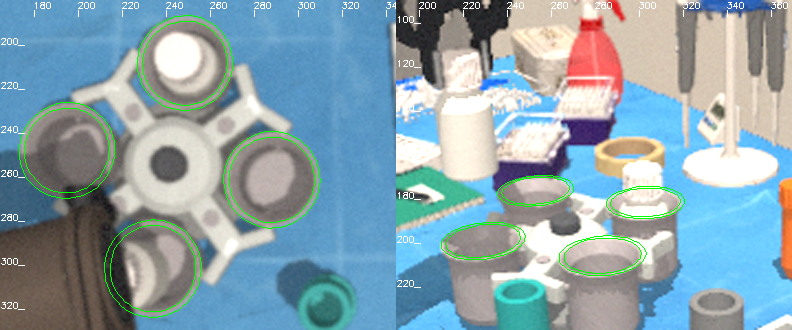

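To row units: 145 mm is 0.29, 130 mm is 0.26.

Call:
send_rows(rows="0 0 0 0 0.002 0.03 -1;0 0 0 0 0.002 0.08 -1;0 0 0 0 0.002 0.14 -1;0 0 0 0 0.002 0.19 -1;0 0 0 0 0.002 0.23 -1;0 0 0 0 0.002 0.26 -1;0 0 0 0 0.002 0.28 -1;0 0 0 0 0.002 0.29 -1")

```text
time: 8.3
eef_pos: [0.4362, 0.2033, 0.1437]
tcp_rot: [0.707, 0.707, -0.0, -0.0]
contact_force: [-0.8, 1.2, -2.5]
opening: 0.476
finger_force: 41.0
```

```bash
python3 go.py .4365 .2035 .131 0
```

```text
turn [-0. -0. -0.] shift mm [ 0.2  0.3 12.7]
```

To row units: 13 mm is 0.026, 12 mm is 0.024.

Call:
send_rows(rows="0 0 0 0 0 0.006 -1;0 0 0 0 0 0.012 -1;0 0 0 0 0 0.018 -1;0 0 0 0 0 0.022 -1;0 0 0 0 0 0.024 -1;0 0 0 0 0 0.026 -1;0 0 0 0 0 0.026 -1")

```text
time: 9.18
eef_pos: [0.4363, 0.2034, 0.1311]
tcp_rot: [0.707, 0.707, 0.0, 0.0]
contact_force: [0.4, 2.0, -1.8]
opening: 0.479
finger_force: 41.0
```

To row units: -60 mm is -0.12, 1.5 mm is 0.003.

Call:
send_rows(rows="0 0 0 0 0 0.002 -1;0 0 0 0 0 0.003 -1;0 0 0 0 0 0.003 0.2;0 0 0 0 0 0.003 0.5;0 0 0 0 0 0.003 0.8;0 0 0 0 0 0.003 0.8;0 0 0 0 0 -0.04 0.8;0 0 0 0 0 -0.12 0.8")

```text
time: 10.18
eef_pos: [0.4348, 0.2029, 0.1898]
tcp_rot: [0.707, 0.707, -0.002, -0.001]
contact_force: [0.7, 1.3, -0.4]
opening: 0.9
finger_force: 0.0
```

```bash
python3 go.py .4365 .2035 .25 0;python3 go.py .514 -.098 .22 0
```

```text
turn [-0.3  0.1 -0. ] shift mm [  0.6   1.4 -60.2]
turn [-0.3  0.1 -0. ] shift mm [-300.9   79.1  -30.2]
```

To row units: -301 mm is -0.602, -293 mm is -0.586.

Call:
send_rows(rows="0 0 0 -0.04 0.01 -0.06 0.9;0 0 0 -0.12 0.032 -0.08 0.9;0 0 0 -0.22 0.058 -0.08 1;0 0 0 -0.33 0.086 -0.08 1;0 0 0 -0.44 0.116 -0.08 1;0 0 0 -0.53 0.14 -0.07 1;0 0 0 -0.586 0.154 -0.06 1;0 0 0 -0.602 0.158 -0.06 1")

```text
time: 11.18
eef_pos: [0.515, -0.0991, 0.2205]
tcp_rot: [0.708, 0.706, -0.0, -0.001]
contact_force: [0.1, 0.1, 0.5]
opening: 1.0
finger_force: 0.0
```

```bash
python3 go.py .514 -.098 .121 0
python3 - <<'E'
from h import *
T=cam('top');S=cam('side'); g=grad(T)
print(fit([(T,g)],[.4365,.2035,.138],.021,zspan=0),fit([(S,grad(S))],[.4365,.2035,.138],.021,zspan=0))
it=[(c,r,.096,(0,255,0)) for c in rotor([.531,.189,-.1485,.096]) for r in(.039,.044)]+[((.4365,.2035),.021,.138,(0,0,255))]
overlay(T,it,(165,180,345,330),2.2,'a.png');overlay(S,it,(190,90,370,240),2.2,'b.png')
cv2.imwrite('pics/p1.png',np.hstack([cv2.imread('pics/a.png'),cv2.imread('pics/b.png')]))
E
```

```text
turn [-0.1 -0.  -0.1] shift mm [ 1.  -0.9 99.5]
(array([0.43720576, 0.20312426, 0.138     ]), np.float64(0.9922658801078796)) (array([0.43203564, 0.20026722, 0.138     ]), np.float64(0.9607810378074646))
```

View pics/p1.png

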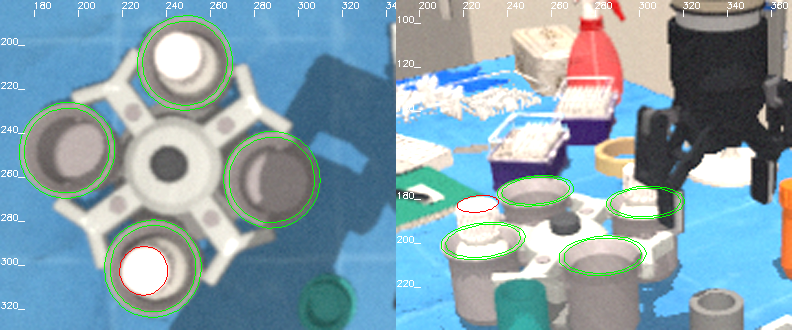

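The bottle now stands in the opposite bucket, with its cap at top (228,303). The top camera agrees with the robot frame to about 1 mm, so I'll use its fits. Next is sleeve 1.

To row units: 100 mm is 0.2, 85 mm is 0.17.

Call:
send_rows(rows="0 0 0 0.002 0.002 0.06 1;0 0 0 0.002 0.002 0.12 1;0 0 0 0.002 0.002 0.17 1;0 0 0 0.002 0.002 0.2 1;0 0 0 0.002 0.002 0.2 0;0 0 0 0.002 0.002 0.2 -1;0 0 0 0.002 0.002 0.2 -1;0 0 0 0.002 0.002 0.2 -1", grip_force=40)

```text
time: 12.28
eef_pos: [0.517, -0.097, 0.1226]
tcp_rot: [0.707, 0.707, 0.0, 0.001]
contact_force: [-0.5, 0.9, 6.1]
opening: 0.542
finger_force: 41.6
```

To row units: -165 mm is -0.33, -155 mm is -0.31.

Call:
send_rows(rows="0 0 0 0 0 0 -1;0 0 0 0 0 -0.02 -1;0 0 0 0 0 -0.06 -1;0 0 0 0 0 -0.12 -1;0 0 0 0 0 -0.19 -1;0 0 0 0 0 -0.26 -1;0 0 0 0 0 -0.31 -1;0 0 0 0 0 -0.33 -1")

```text
time: 13.28
eef_pos: [0.5166, -0.0969, 0.2879]
tcp_rot: [0.707, 0.707, 0.001, 0.001]
contact_force: [0.2, -0.2, -1.6]
opening: 0.546
finger_force: 41.4
```

```bash
python3 go.py .517 .095 .29 0; python3 fz.py .024 .009
```

```text
turn [ 0.2  0.1 -0. ] shift mm [191.9   0.4  -2.3]
[-0.0073  0.014   0.009 ]
[-0.0035 -0.0079  0.009 ]
```

To row units: 192 mm is 0.384, 189 mm is 0.378.

Call:
send_rows(rows="0 0 0 0.024 0 0 -1;0 0 0 0.08 0 0 -1;0 0 0 0.16 0 0 -1;0 0 0 0.24 0 0 -1;0 0 0 0.31 0 0 -1;0 0 0 0.356 0 0 -1;0 0 0 0.378 0 0 -1;0 0 0 0.384 0 0 -1")

```text
time: 14.38
eef_pos: [0.5157, 0.0958, 0.2851]
tcp_rot: [0.707, 0.707, -0.001, -0.001]
contact_force: [-0.9, -0.3, -0.9]
opening: 0.55
finger_force: 41.4
```

```bash
python3 go.py .517 .095 .128 0
```

```text
turn [-0.1  0.   0.1] shift mm [ -0.8   1.6 157. ]
```

To row units: 152 mm is 0.304, 149 mm is 0.298.

Call:
send_rows(rows="0 0 0 -0.002 0.002 0.03 -1;0 0 0 -0.002 0.002 0.09 -1;0 0 0 -0.002 0.002 0.16 -1;0 0 0 -0.002 0.002 0.22 -1;0 0 0 -0.002 0.002 0.26 -1;0 0 0 -0.002 0.002 0.284 -1;0 0 0 -0.002 0.002 0.298 -1;0 0 0 -0.002 0.002 0.304 -1")

```text
time: 15.38
eef_pos: [0.5173, 0.0941, 0.134]
tcp_rot: [0.707, 0.707, -0.0, 0.0]
contact_force: [0.1, 0.3, -1.6]
opening: 0.55
finger_force: 41.4
```

To row units: 6 mm is 0.012, 5 mm is 0.01.

Call:
send_rows(rows="0 0 0 0 0 0.004 -1;0 0 0 0 0 0.008 -1;0 0 0 0 0 0.01 -1;0 0 0 0 0 0.012 -1;0 0 0 0 0 0.012 -1")

```text
time: 16.0
eef_pos: [0.5173, 0.0943, 0.1281]
tcp_rot: [0.707, 0.707, 0.0, 0.0]
contact_force: [1.3, 0.5, -1.5]
opening: 0.544
finger_force: 41.4
```

To row units: -60 mm is -0.12, 1.5 mm is 0.003.

Call:
send_rows(rows="0 0 0 0 0 0.002 -1;0 0 0 0 0 0.003 -1;0 0 0 0 0 0.003 0.3;0 0 0 0 0 0.003 0.6;0 0 0 0 0 0.003 0.9;0 0 0 0 0 0.003 0.9;0 0 0 0 0 -0.04 0.9;0 0 0 0 0 -0.12 0.9")

```text
time: 17.0
eef_pos: [0.5157, 0.0943, 0.1867]
tcp_rot: [0.707, 0.707, -0.002, -0.002]
contact_force: [0.8, -0.3, -0.0]
opening: 0.947
finger_force: 0.0
```

```bash
python3 go.py .5575 -.207 .22 0
```

```text
turn [-0.3  0.  -0. ] shift mm [-301.3   41.6  -33.5]
```

To row units: -301 mm is -0.602, -293 mm is -0.586.

Call:
send_rows(rows="0 0 0 -0.04 0.006 -0.06 1;0 0 0 -0.12 0.016 -0.08 1;0 0 0 -0.22 0.03 -0.08 1;0 0 0 -0.33 0.046 -0.08 1;0 0 0 -0.44 0.06 -0.08 1;0 0 0 -0.53 0.074 -0.07 1;0 0 0 -0.586 0.082 -0.066 1;0 0 0 -0.602 0.084 -0.066 1")

```text
time: 18.0
eef_pos: [0.559, -0.2082, 0.2206]
tcp_rot: [0.708, 0.706, -0.0, -0.0]
contact_force: [0.0, -0.1, 0.6]
opening: 1.0
finger_force: 0.0
```

```bash
python3 go.py .5575 -.207 .121 0
```

```text
turn [-0.  -0.  -0.1] shift mm [ 1.2 -1.4 99.6]
```

To row units: 100 mm is 0.2, 85 mm is 0.17.

Call:
send_rows(rows="0 0 0 0.002 -0.002 0.06 1;0 0 0 0.002 -0.002 0.12 1;0 0 0 0.002 -0.002 0.17 1;0 0 0 0.002 -0.002 0.2 1;0 0 0 0.002 -0.002 0.2 0;0 0 0 0.002 -0.002 0.2 -1;0 0 0 0.002 -0.002 0.2 -1;0 0 0 0.002 -0.002 0.2 -1")

```text
time: 19.0
eef_pos: [0.559, -0.2062, 0.1227]
tcp_rot: [0.707, 0.707, 0.0, 0.001]
contact_force: [-0.6, -0.1, 5.3]
opening: 0.556
finger_force: 41.5
```

To row units: -180 mm is -0.36, -165 mm is -0.33.

Call:
send_rows(rows="0 0 0 0 0 0 -1;0 0 0 0 0 -0.02 -1;0 0 0 0 0 -0.06 -1;0 0 0 0 0 -0.12 -1;0 0 0 0 0 -0.19 -1;0 0 0 0 0 -0.26 -1;0 0 0 0 0 -0.33 -1;0 0 0 0 0 -0.36 -1")

```text
time: 20.0
eef_pos: [0.5589, -0.2061, 0.3049]
tcp_rot: [0.707, 0.707, 0.001, 0.003]
contact_force: [1.0, -0.3, -1.2]
opening: 0.557
finger_force: 41.4
```

```bash
python3 go.py .545 .283 .3 0
```

```text
turn [0.3 0.1 0. ] shift mm [489.1 -13.9   3.5]
```

To row units: 340 mm is 0.68, 290 mm is 0.58.

Call:
send_rows(rows="0 0 0 0.03 0 0 -1;0 0 0 0.09 -0.002 0 -1;0 0 0 0.18 -0.004 0 -1;0 0 0 0.28 -0.008 0 -1;0 0 0 0.38 -0.01 0 -1;0 0 0 0.48 -0.014 0 -1;0 0 0 0.58 -0.016 0 -1;0 0 0 0.68 -0.02 0 -1")

```text
time: 21.0
eef_pos: [0.5464, 0.1367, 0.2985]
tcp_rot: [0.707, 0.707, -0.001, -0.002]
contact_force: [0.2, 0.5, -1.1]
opening: 0.556
finger_force: 41.4
```

To row units: 149 mm is 0.298, 145 mm is 0.29.

Call:
send_rows(rows="0 0 0 0.09 -0.002 0 -1;0 0 0 0.17 -0.004 0 -1;0 0 0 0.23 -0.006 0 -1;0 0 0 0.27 -0.008 0 -1;0 0 0 0.29 -0.008 0 -1;0 0 0 0.298 -0.008 0 -1;0 0 0 0.298 -0.008 0 -1")

```text
time: 21.88
eef_pos: [0.5443, 0.2828, 0.3009]
tcp_rot: [0.707, 0.707, -0.0, 0.0]
contact_force: [-0.3, -0.3, -1.1]
opening: 0.556
finger_force: 41.4
```

```bash
python3 go.py .545 .283 .128 0
```

```text
turn [-0.  0. -0.] shift mm [  0.3   0.7 172.9]
```

To row units: 168 mm is 0.336, 165 mm is 0.33.

Call:
send_rows(rows="0 0 0 0 0.002 0.04 -1;0 0 0 0 0.002 0.11 -1;0 0 0 0 0.002 0.19 -1;0 0 0 0 0.002 0.25 -1;0 0 0 0 0.002 0.29 -1;0 0 0 0 0.002 0.316 -1;0 0 0 0 0.002 0.33 -1;0 0 0 0 0.002 0.336 -1")

```text
time: 22.88
eef_pos: [0.5455, 0.2833, 0.1334]
tcp_rot: [0.707, 0.707, 0.0, 0.0]
contact_force: [0.9, 0.1, -0.5]
opening: 0.557
finger_force: 41.9
```

To row units: 6 mm is 0.012, 5 mm is 0.01.

Call:
send_rows(rows="0 0 0 0 0 0.004 -1;0 0 0 0 0 0.008 -1;0 0 0 0 0 0.01 -1;0 0 0 0 0 0.012 -1;0 0 0 0 0 0.012 -1")

```text
time: 23.5
eef_pos: [0.5454, 0.2834, 0.1272]
tcp_rot: [0.707, 0.707, 0.0, 0.0]
contact_force: [0.1, 0.4, -0.5]
opening: 0.556
finger_force: 41.9
```

To row units: -60 mm is -0.12, -20 mm is -0.04.

Call:
send_rows(rows="0 0 0 0 0 0.001 -1;0 0 0 0 0 0.0016 -1;0 0 0 0 0 0.0016 0.3;0 0 0 0 0 0.0016 0.6;0 0 0 0 0 0.0016 0.9;0 0 0 0 0 0.0016 0.9;0 0 0 0 0 -0.04 0.9;0 0 0 0 0 -0.12 0.9")

```text
time: 24.5
eef_pos: [0.5442, 0.2829, 0.1869]
tcp_rot: [0.707, 0.707, -0.002, -0.001]
contact_force: [0.8, 0.2, 0.4]
opening: 0.951
finger_force: 0.0
```

```bash
python3 go.py .4212 -.1595 .26 10
```

```text
turn [ -0.2   0.  -10. ] shift mm [-442.5 -123.2  -72.1]
```

To row units: -410 mm is -0.82, -355 mm is -0.71, -10 degrees is -0.0556.

Call:
send_rows(rows="0 0 -0.0056 -0.04 -0.01 -0.08 1;0 0 -0.0111 -0.14 -0.038 -0.13 1;0 0 -0.0222 -0.25 -0.07 -0.144 1;0 0 -0.0278 -0.364 -0.102 -0.144 1;0 0 -0.0333 -0.48 -0.134 -0.144 1;0 0 -0.0444 -0.596 -0.166 -0.144 1;0 0 -0.05 -0.71 -0.198 -0.144 1;0 0 -0.0556 -0.82 -0.228 -0.144 1")

```text
time: 25.5
eef_pos: [0.4306, -0.1285, 0.2611]
tcp_rot: [0.643, 0.766, 0.0, 0.002]
contact_force: [0.1, -0.7, 0.3]
opening: 0.999
finger_force: 0.0
```

```bash
cat > m2.py <<'E'
from h import *
np.set_printoptions(precision=4,suppress=True)
T=cam('top');S=cam('side');gT,gS=grad(T),grad(S)
it=[]
for k,X,r in [('A',[.517,.0945,.134],.024),('B',[.545,.283,.134],.024),('bo',[.4365,.2035,.138],.021),('t1',[.4212,-.1597,.14],.0175),('t2',[.4402,-.2666,.14],.0175)]:
    print(k,fit([(T,gT)],X,r,.008,0),fit([(S,gS)],X,r,.008,0)[0])
    it.append((X,r,X[2],(0,0,255)))
    if r==.024: print('  bore',fit([(T,gT)],X,.016,.008,0)); it.append((X,.016,X[2],(0,255,255)))
overlay(T,it,(165,180,345,330),2.2,'a.png');overlay(S,it,(190,90,370,240),2.2,'b.png')
cv2.imwrite('pics/p2.png',np.hstack([cv2.imread('pics/a.png'),cv2.imread('pics/b.png')]))
E
python3 m2.py; python3 go.py .4212 -.1595 .26 10
```

```text
A (array([0.5215, 0.1016, 0.134 ]), np.float64(0.5039960145950317)) [0.5245 0.0949 0.134 ]
  bore (array([0.5164, 0.0942, 0.134 ]), np.float64(0.6540504097938538))
B (array([0.5507, 0.2781, 0.134 ]), np.float64(0.4386483430862427)) [0.5386 0.2761 0.134 ]
  bore (array([0.5439, 0.2825, 0.134 ]), np.float64(0.6268585920333862))
bo (array([0.4372, 0.2031, 0.138 ]), np.float64(0.9928283095359802)) [0.4323 0.2002 0.138 ]
t1 (array([ 0.4432, -0.1464,  0.14  ]), np.float64(0.2284257560968399)) [ 0.4189 -0.1588  0.14  ]
t2 (array([ 0.4441, -0.2654,  0.14  ]), np.float64(0.6287160515785217)) [ 0.4368 -0.267   0.14  ]
turn [ 0.1  0.2 -0.4] shift mm [-26.5 -13.7   1.1]
```

View pics/p2.png

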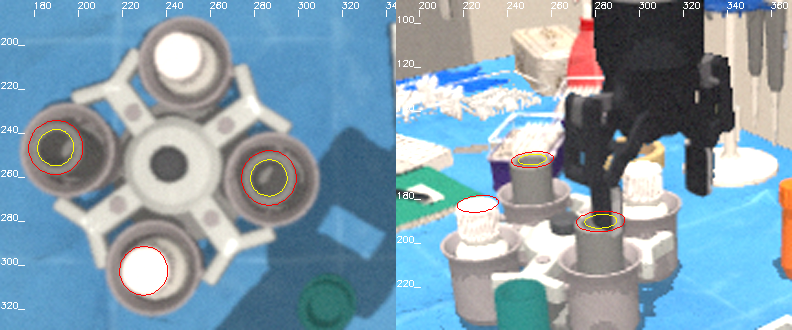

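Both sleeves stand in their buckets, with bores at top (187,247) and (287,261) matching the overlay. Next is tube 1.

To row units: 100 mm is 0.2, 80 mm is 0.16.

Call:
send_rows(rows="0 0 0 -0.03 -0.014 0 1;0 0 0 -0.05 -0.026 0.04 1;0 0 0 -0.054 -0.028 0.1 1;0 0 0 -0.054 -0.028 0.16 1;0 0 0 -0.054 -0.028 0.2 1;0 0 0 -0.054 -0.028 0.2 1")

```text
time: 26.35
eef_pos: [0.4215, -0.1543, 0.1578]
tcp_rot: [0.642, 0.767, -0.0, -0.002]
contact_force: [-0.0, -0.2, 0.1]
opening: 1.004
finger_force: 0.0
```

```bash
python3 go.py .4212 -.1597 .132 10
```

```text
turn [-0.2 -0.1  0.1] shift mm [-5.3 -1.1 25.8]
```

To row units: 26 mm is 0.052, 13 mm is 0.026.

Call:
send_rows(rows="0 0 0 -0.01 -0.002 0 1;0 0 0 -0.01 -0.002 0.026 1;0 0 0 -0.01 -0.002 0.052 1;0 0 0 -0.01 -0.002 0.052 0.2;0 0 0 -0.01 -0.002 0.052 -0.5;0 0 0 -0.01 -0.002 0.052 -1;0 0 0 -0.01 -0.002 0.052 -1;0 0 0 -0.01 -0.002 0.052 -1", grip_force=30)

```text
time: 27.35
eef_pos: [0.4222, -0.161, 0.1336]
tcp_rot: [0.643, 0.766, 0.0, 0.0]
contact_force: [1.1, 0.7, 1.7]
opening: 0.386
finger_force: 29.9
```

To row units: -165 mm is -0.33, -155 mm is -0.31.

Call:
send_rows(rows="0 0 0 0 0 -0.01 -1;0 0 0 0 0 -0.03 -1;0 0 0 0 0 -0.06 -1;0 0 0 0 0 -0.1 -1;0 0 0 0 0 -0.16 -1;0 0 0 0 0 -0.24 -1;0 0 0 0 0 -0.31 -1;0 0 0 0 0 -0.33 -1")

```text
time: 28.35
eef_pos: [0.4229, -0.1614, 0.3018]
tcp_rot: [0.643, 0.766, 0.0, 0.003]
contact_force: [1.5, -0.5, -0.9]
opening: 0.388
finger_force: 29.9
```

```bash
python3 go.py .5168 .0942 .3 0
```

```text
turn [ 0.3  0.2 10. ] shift mm [235.4 136.9   1.4]
```

To row units: 235 mm is 0.47, 230 mm is 0.46, 10 degrees is 0.0556.

Call:
send_rows(rows="0 0 0.0056 0.03 0.018 0 -1;0 0 0.0167 0.1 0.058 0 -1;0 0 0.0278 0.19 0.11 0 -1;0 0 0.0389 0.28 0.162 0 -1;0 0 0.05 0.36 0.21 0 -1;0 0 0.0556 0.424 0.246 0.002 -1;0 0 0.0556 0.46 0.268 0.002 -1;0 0 0.0556 0.47 0.274 0.002 -1")

```text
time: 29.35
eef_pos: [0.5157, 0.0954, 0.2958]
tcp_rot: [0.706, 0.708, -0.001, -0.001]
contact_force: [0.7, 0.3, -0.1]
opening: 0.384
finger_force: 29.9
```

```bash
python3 - <<'E'
from h import *
s=ctrl.get_state(); e=s['eef_pos'];print(e)
T=cam('top');S=cam('side');Y=(0,255,255)
it=[((.517,.094),.016,.134,Y),(e,.0175,e[2]+.007,(0,0,255)),(e,.005,e[2]-.1115,(0,0,255)),(e,.014,e[2]-.06,(0,255,0))]
overlay(T,it,(215,180,395,330),2.2,'a.png');overlay(S,it,(210,60,390,210),2.2,'b.png')
cv2.imwrite('pics/p3.png',np.hstack([cv2.imread('pics/a.png'),cv2.imread('pics/b.png')]))
E
python3 go.py .517 .0942 .3 0
```

```text
[0.515683   0.09540679 0.29583908]
turn [-0.1  0.   0. ] shift mm [-0.3  1.3 -3.7]
```

View pics/p3.png

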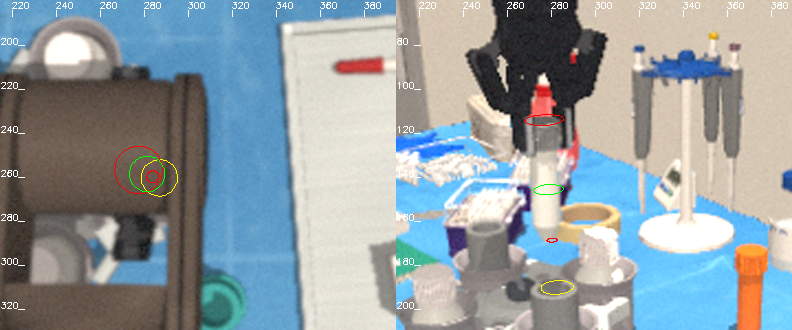

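To row units: 82 mm is 0.164, 77 mm is 0.154.

Call:
send_rows(rows="0 0 0 0 0.002 0.03 -1;0 0 0 0 0.002 0.07 -1;0 0 0 0 0.002 0.1 -1;0 0 0 0 0.002 0.116 -1;0 0 0 0 0.002 0.13 -1;0 0 0 0 0.002 0.142 -1;0 0 0 0 0.002 0.154 -1;0 0 0 0 0.002 0.164 -1")

```text
time: 30.45
eef_pos: [0.5172, 0.0944, 0.2149]
tcp_rot: [0.707, 0.707, 0.0, 0.0]
contact_force: [0.2, -0.5, 0.1]
opening: 0.389
finger_force: 29.9
```

```bash
python3 go.py .517 .0942 .164 0;  python3 -c "
from plant import ctrl;s=ctrl.get_state();print(s['contact_force'],s['wrist_torque'])"
```

```text
turn [0. 0. 0.] shift mm [-0.2 -0.2 50.9]
[ 0.24509511 -0.5182576   0.06935853] [-0.06505985  0.01421874  0.0371455 ]
```

No contact with the tip about 30 mm inside the bore. I'll keep going down.

To row units: 48 mm is 0.096, 46 mm is 0.092.

Call:
send_rows(rows="0 0 0 0 0 0.014 -1;0 0 0 0 0 0.028 -1;0 0 0 0 0 0.042 -1;0 0 0 0 0 0.056 -1;0 0 0 0 0 0.07 -1;0 0 0 0 0 0.082 -1;0 0 0 0 0 0.092 -1;0 0 0 0 0 0.096 -1")

```text
time: 31.45
eef_pos: [0.517, 0.0944, 0.1667]
tcp_rot: [0.707, 0.707, -0.0, -0.0]
contact_force: [-0.0, -0.2, 0.3]
opening: 0.388
finger_force: 29.9
```

To row units: -50 mm is -0.1, 2.5 mm is 0.005.

Call:
send_rows(rows="0 0 0 0 0 0.002 -1;0 0 0 0 0 0.004 -1;0 0 0 0 0 0.005 -1;0 0 0 0 0 0.005 0;0 0 0 0 0 0.005 0.4;0 0 0 0 0 0.005 0.6;0 0 0 0 0 -0.02 0.6;0 0 0 0 0 -0.1 0.6")

```text
time: 32.45
eef_pos: [0.5156, 0.0944, 0.2158]
tcp_rot: [0.707, 0.707, -0.002, -0.002]
contact_force: [0.7, 0.7, -0.1]
opening: 0.805
finger_force: 0.0
```

```bash
python3 go.py .4402 -.2666 .26 10
```

```text
turn [ -0.3  -0.  -10. ] shift mm [-361.   -75.6  -43.8]
```

To row units: -361 mm is -0.722, -340 mm is -0.68, -10 degrees is -0.0556.

Call:
send_rows(rows="0 0 -0.0056 -0.03 -0.006 -0.06 1;0 0 -0.0167 -0.12 -0.024 -0.088 1;0 0 -0.0222 -0.236 -0.05 -0.088 1;0 0 -0.0333 -0.356 -0.074 -0.088 1;0 0 -0.0444 -0.476 -0.1 -0.088 1;0 0 -0.0556 -0.59 -0.124 -0.088 1;0 0 -0.0556 -0.68 -0.142 -0.088 1;0 0 -0.0556 -0.722 -0.152 -0.088 1")

```text
time: 33.45
eef_pos: [0.4405, -0.2691, 0.2623]
tcp_rot: [0.644, 0.765, -0.0, 0.001]
contact_force: [-0.0, -0.1, -0.1]
opening: 1.003
finger_force: 0.0
```

```bash
python3 - <<'E'
from h import *
s=ctrl.get_state(); e=s['eef_pos'];print(e)
T=cam('top');S=cam('side');Y=(0,255,255)
print(fit([(T,grad(T))],[.517,.0942,.170],.0175,.008,0),fit([(S,grad(S))],[.514,.0925,.170],.0175,.008,.004),fit([(S,grad(S))],[.4366,-.267,.14],.0175,.008,0))
it=[((.517,.094),.0175,.170,(0,0,255)),((.4402,-.2666),.0175,.14,(0,0,255))]
overlay(T,it,(215,180,395,330),2.2,'a.png');overlay(S,it,(230,150,410,300),2.2,'b.png')
cv2.imwrite('pics/p4.png',np.hstack([cv2.imread('pics/a.png'),cv2.imread('pics/b.png')]))
E
python3 go.py .4402 -.2666 .132 10
```

```text
[ 0.44048509 -0.26911749  0.26227956]
(array([0.5249123 , 0.10302077, 0.17      ]), np.float64(0.3934074342250824)) (array([0.48474527, 0.04488824, 0.19202616]), np.float64(0.6146017909049988)) (array([ 0.4399995, -0.2652433,  0.14     ]), np.float64(0.5470969676971436))
turn [ 0.   0.1 -0.2] shift mm [  2.3  -0.2 130.1]
```

View pics/p4.png

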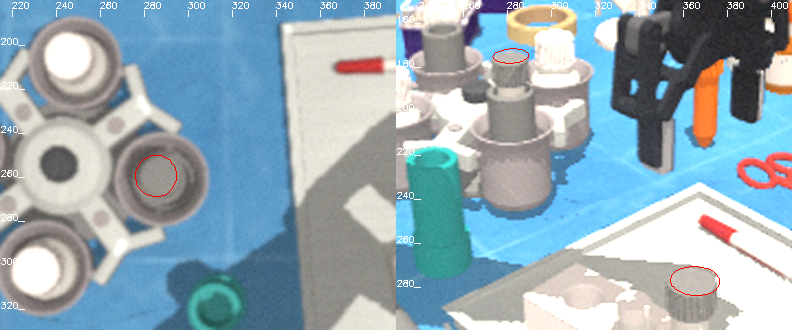

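Tube 1 stands in its sleeve. Its cap at top (286,260) matches the overlay, and in the side view it clears the collar at the expected height. Next is tube 2.

To row units: 130 mm is 0.26, 120 mm is 0.24.

Call:
send_rows(rows="0 0 0 0.004 0 0.06 1;0 0 0 0.004 0 0.13 1;0 0 0 0.004 0 0.2 1;0 0 0 0.004 0 0.24 1;0 0 0 0.004 0 0.26 1;0 0 0 0.004 0 0.26 0.2;0 0 0 0.004 0 0.26 -0.5;0 0 0 0.004 0 0.26 -1")

```text
time: 34.55
eef_pos: [0.4413, -0.2651, 0.1324]
tcp_rot: [0.643, 0.766, -0.0, 0.001]
contact_force: [-0.9, -0.5, 4.1]
opening: 0.386
finger_force: 30.3
```

To row units: -165 mm is -0.33, -145 mm is -0.29.

Call:
send_rows(rows="0 0 0 0 0 0 -1;0 0 0 0 0 0 -1;0 0 0 0 0 -0.02 -1;0 0 0 0 0 -0.06 -1;0 0 0 0 0 -0.12 -1;0 0 0 0 0 -0.2 -1;0 0 0 0 0 -0.29 -1;0 0 0 0 0 -0.33 -1")

```text
time: 35.55
eef_pos: [0.4414, -0.265, 0.2994]
tcp_rot: [0.643, 0.766, 0.0, 0.002]
contact_force: [0.3, 0.5, -0.8]
opening: 0.385
finger_force: 30.0
```

```bash
python3 go.py .5446 .2828 .31 0
```

```text
turn [ 0.2  0.2 10. ] shift mm [521.5 196.8 -11.7]
```

To row units: 325 mm is 0.65, 277 mm is 0.554, 8 degrees is 0.0444.

Call:
send_rows(rows="0 0 0.0056 0.024 0.01 -0.02 -1;0 0 0.0111 0.08 0.03 -0.04 -1;0 0 0.0167 0.17 0.064 -0.054 -1;0 0 0.0222 0.266 0.1 -0.06 -1;0 0 0.0278 0.362 0.136 -0.06 -1;0 0 0.0333 0.458 0.172 -0.06 -1;0 0 0.0389 0.554 0.208 -0.06 -1;0 0 0.0444 0.65 0.244 -0.06 -1")

```text
time: 36.55
eef_pos: [0.5042, 0.0785, 0.326]
tcp_rot: [0.695, 0.719, 0.0, -0.0]
contact_force: [0.5, -0.3, -0.1]
opening: 0.388
finger_force: 30.0
```

```bash
python3 go.py .5446 .2828 .30 0
```

```text
turn [ 0. -0.  2.] shift mm [202.8  47.4  26.1]
```

To row units: 203 mm is 0.406, 198 mm is 0.396, 2 degrees is 0.0111.

Call:
send_rows(rows="0 0 0.0056 0.09 0.022 0 -1;0 0 0.0111 0.18 0.042 0 -1;0 0 0.0111 0.26 0.062 0.01 -1;0 0 0.0111 0.324 0.076 0.024 -1;0 0 0.0111 0.37 0.086 0.04 -1;0 0 0.0111 0.396 0.092 0.05 -1;0 0 0.0111 0.406 0.094 0.052 -1;0 0 0.0111 0.406 0.094 0.052 -1")

```text
time: 37.55
eef_pos: [0.5444, 0.2807, 0.3002]
tcp_rot: [0.707, 0.707, -0.0, 0.0]
contact_force: [1.3, -0.2, -0.6]
opening: 0.389
finger_force: 30.0
```

```bash
python3 go.py .5446 .2828 .215 0
python3 - <<'E'
from h import *
s=ctrl.get_state(); e=s['eef_pos'];print(e,s['tcp_rot'])
S=cam('side');Y=(0,255,255)
it=[((.5446,.2828),.016,.134,Y),(e,.0175,e[2]+.007,(0,0,255)),(e,.005,e[2]-.1115,(0,0,255)),(e,.014,e[2]-.06,(0,255,0))]
overlay(S,it,(190,60,320,210),3,'p5.png')
E
```

```text
turn [-0.  0. -0.] shift mm [ 2.1  0.2 85.2]
[0.54444541 0.2807401  0.30017296] [ 7.07242766e-01  7.06970755e-01 -1.05688277e-04  1.05383421e-04]
```

View pics/p5.png

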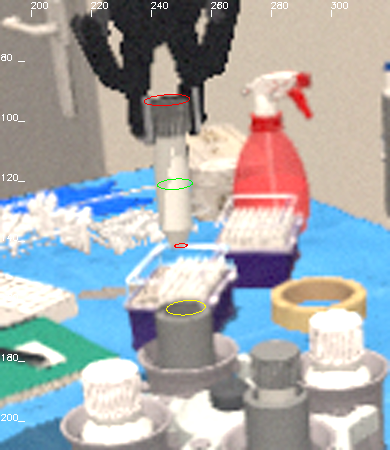

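The tube hangs upright, with its cap at side (246,98) and its tip at about (249,141), over the sleeve bore at (250,162). I'll lower it.

To row units: 85 mm is 0.17, 80 mm is 0.16.

Call:
send_rows(rows="0 0 0 0.004 0 0.03 -1;0 0 0 0.004 0 0.07 -1;0 0 0 0.004 0 0.1 -1;0 0 0 0.004 0 0.116 -1;0 0 0 0.004 0 0.132 -1;0 0 0 0.004 0 0.146 -1;0 0 0 0.004 0 0.16 -1;0 0 0 0.004 0 0.17 -1")

```text
time: 38.6
eef_pos: [0.5443, 0.2832, 0.2148]
tcp_rot: [0.707, 0.707, 0.0, 0.0]
contact_force: [-0.2, -0.2, -0.3]
opening: 0.39
finger_force: 30.0
```

To row units: 49 mm is 0.098, 46 mm is 0.092.

Call:
send_rows(rows="0 0 0 0 0 0.014 -1;0 0 0 0 0 0.028 -1;0 0 0 0 0 0.042 -1;0 0 0 0 0 0.056 -1;0 0 0 0 0 0.07 -1;0 0 0 0 0 0.082 -1;0 0 0 0 0 0.092 -1;0 0 0 0 0 0.098 -1")

```text
time: 39.6
eef_pos: [0.5442, 0.2831, 0.1657]
tcp_rot: [0.707, 0.707, -0.0, -0.0]
contact_force: [-0.2, 0.1, -1.1]
opening: 0.387
finger_force: 30.0
```

To row units: -50 mm is -0.1, -10 mm is -0.02.

Call:
send_rows(rows="0 0 0 0 0 0.002 -1;0 0 0 0 0 0.004 -1;0 0 0 0 0 0.006 -1;0 0 0 0 0 0.006 0;0 0 0 0 0 0.006 0.4;0 0 0 0 0 0.006 0.6;0 0 0 0 0 -0.02 0.6;0 0 0 0 0 -0.1 0.6")

```text
time: 40.6
eef_pos: [0.5429, 0.2826, 0.2145]
tcp_rot: [0.707, 0.707, -0.003, -0.001]
contact_force: [0.4, -0.1, 1.0]
opening: 0.801
finger_force: 0.0
```

To row units: -360 mm is -0.72, -300 mm is -0.6.

Call:
send_rows(rows="0 0 0 0 0 -0.08 0.6;0 0 0 0 0 -0.14 0.6;0 0 0 -0.12 0 -0.16 0.6;0 0 0 -0.24 0 -0.16 0.6;0 0 0 -0.36 0 -0.16 0.6;0 0 0 -0.48 0 -0.16 0.6;0 0 0 -0.6 0 -0.16 0.6;0 0 0 -0.72 0 -0.16 0.6")

```text
time: 41.6
eef_pos: [0.5442, -0.0788, 0.2976]
tcp_rot: [0.707, 0.707, 0.001, 0.001]
contact_force: [0.6, 0.3, -0.2]
opening: 0.799
finger_force: 0.0
```

Run:
```python
from h import *
s=ctrl.get_state(); print(s['eef_pos'],s['time'],s['contact_force'])
T=cam('top');S=cam('side');R=(0,0,255)
it=[((.517,.094),.0175,.170,R),((.5445,.283),.0175,.170,R),((.4365,.2035),.021,.138,R),((.6255,.1755),.021,.138,R)]
overlay(T,it,(165,180,345,330),2.2,'a.png');overlay(S,it,(190,110,370,260),2.2,'b.png')
cv2.imwrite('pics/p6.png',np.hstack([cv2.imread('pics/a.png'),cv2.imread('pics/b.png')]))
```

```text
[ 0.54420177 -0.07878705  0.29757187] 41.6 [ 0.58113333  0.25686636 -0.1570787 ]
```

View pics/p6.png

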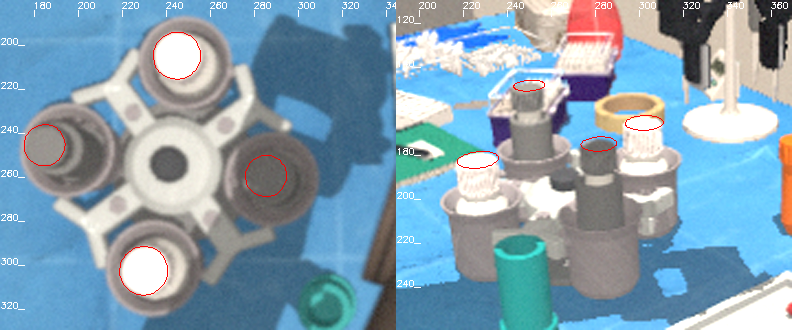

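Everything is upright and seated. The caps match the expected outlines: tubes at top (183,246) and (284,261), bottles at (228,303) and (243,205). Handing in.

```bash
python3 -c "
from plant import ctrl;print(ctrl.sign_off())"
```

```text
the job is handed in; nothing more can be done
None
```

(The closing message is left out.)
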